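Load weld studs into the gravity magazine

TASK

Load the two headed weld studs that lie loose on the bench into the stud magazine, laying each across the track in the open mouth at its high end with the head over the sunken head lane, so that it rolls down under the hold-down strip and queues behind the stud that already waits at the stop, all heads on the same side. Leave the waiting stud where it is and do not disturb the hammer, brush, tin and sample plate.

Things in the scene. Friction and masses are not known exactly. Their poses are not given: they have to be found in the camera images.
- stud_a: Headed weld stud, bright steel, 195 g: round shank 19 mm dia x 60 mm, flat round head 32 mm dia x 10 mm. Origin on its axis, mid-shank; +x along the axis to the head (head from x = +30 to +40 mm, plain end at -30). Lies loose on the bench on its head's rim and its plain end: axis rises 6 degrees to the head, origin 12.7 mm up. Pinch it across the shank from above.
- stud_b: The other loose weld stud: same shape, size, axes and way of lying as stud_a.
- stud_waiting: A third stud, same shape and axes as stud_a, already in the magazine: it lies square across the track at the stop, head in the head lane, and stays there. The loaded studs come to rest up the slope behind it, head against head.
- stud_a_head (a point): Centre of stud_a's head, on its axis 35 mm from the stud's origin; axes as the stud's.
- stud_b_head (a point): Centre of stud_b's head, on its axis 35 mm from the stud's origin; axes as the stud's.
- magazine: Stud magazine bolted to the bench: grey base plate 287 x 115 x 8 mm with uprights carrying a straight bare-metal track 281 mm long, 92 mm wide, sloping down at 20 degrees; its high end is towards the robot. Origin on the bench straight under the middle of the mouth; z up, +x level, down the run to the stop, +y to the side of the head lane.
- track: The track. Origin on its floor at the middle of the mouth; x down the slope, y level to the head lane, z square to the floor. Shanks roll on the floor, y = -41 to +25 mm; heads hang in the head lane, a groove 12 mm deep from y = +25 to the white slippery head wall: face at +45 at the mouth, funnelled to +37.5 in the run (x = 40 to 130); 28 mm high, at the mouth flared outwards from 18 mm up.
- mouth (a point): Where a stud's origin lies when its shank rests on the floor in the middle of the mouth: 9.5 mm above the floor, 129 mm above the bench; axes as track. The stud's head must point to +y. Let go a few mm above the floor at x within 30 mm, y within 4 mm, 4 degrees of square, it rolls down by itself. The mouth is open above from x = -66 to +52 mm.
- finger_slot (a point): Middle of a slot cut right through the floor of the mouth, y = -15 to +15 mm and x = -56 to +52 mm in track, so that fingers holding a stud by mid-shank can reach below floor level (80 mm free below). Axes as track. Wall at the shank-end side (y = -41 mm): 16 mm above the floor beside the mouth, 28 mm in the run.
- hold_down (a point): Middle of the underside of the hold-down strip, a flat steel bar 27 mm wide over the floor along the y = -41 mm wall, 24.5 mm above the floor, from x = +52 to +168 mm in track. Shanks (19 mm) pass under it, heads (32 mm) do not: a stud laid with its head to -y sticks in the mouth. Axes as track.
- outlet (a point): Where the first stud's origin lies at the stop (two tabs against its shank): 9.5 mm above the floor, 200 mm down the slope from mouth, about 60 mm above the bench; axes as track. The waiting stud fills it. Queued studs come to rest at x of about -25 to -30 and -58 to -64 mm, y about -4 mm, up to 13 degrees askew (plain end downhill).
- hammer: Hammer with wooden handle, 300 mm long, lying on the bench; handle to -x. A bystander.
- brush: Wooden-handled brush, 250 mm long, lying on the bench; handle to -x. A bystander.
- tin: Upright round tin, 76 mm dia, 110 mm high; origin at the centre of its underside. A bystander.
- sample: Sample piece: steel plate 100 x 100 x 8 mm with two studs welded upright on it, 68 mm high in all; origin at the centre of its underside. A bystander; its studs are not to be loaded.

How it is judged:
On the way:
1. One of the two loose studs has rolled down and lies queued behind the waiting stud (((x of stud_a in the frame of outlet between -0.08 and -0.018 m and y of stud_a in the frame of outlet between -0.01 and 0.01 m and z of stud_a in the frame of outlet between -0.006 and 0.006 m and y of stud_a_head in the frame of outlet above 0.02 m and angle between the x axis of stud_a and the y axis of outlet, either way round below 0.35 rad and linear speed of stud_a below 0.03 m/s) or (x of stud_b in the frame of outlet between -0.08 and -0.018 m and y of stud_b in the frame of outlet between -0.01 and 0.01 m and z of stud_b in the frame of outlet between -0.006 and 0.006 m and y of stud_b_head in the frame of outlet above 0.02 m and angle between the x axis of stud_b and the y axis of outlet, either way round below 0.35 rad and linear speed of stud_b below 0.03 m/s))), for 0.2 s.
At the end, for the whole second after the job is handed in: Both studs rest queued behind the waiting one: origin 18 to 80 mm up the slope from outlet, within 10 mm of it sideways, 6 mm square to the floor, 0.35 rad of square across, head in the lane; the waiting stud rests within 15 mm of outlet. Either order (x of stud_a in the frame of outlet between -0.08 and -0.018 m and y of stud_a in the frame of outlet between -0.01 and 0.01 m and z of stud_a in the frame of outlet between -0.006 and 0.006 m and y of each of stud_a_head, stud_b_head in the frame of outlet above 0.02 m and angle between the x axis of each of stud_a, stud_b and the y axis of outlet, either way round below 0.35 rad and linear speed of each of stud_a, stud_b, stud_waiting below 0.03 m/s and x of stud_b in the frame of outlet between -0.08 and -0.018 m and y of stud_b in the frame of outlet between -0.01 and 0.01 m and z of stud_b in the frame of outlet between -0.006 and 0.006 m and x of stud_waiting in the frame of outlet above -0.01 m and distance between stud_waiting and outlet below 0.015 m); the robot touches nothing.
It fails at once if the hammer is moved by more than 30 mm (distance of hammer from where it was at the start of the episode above 0.03 m).
It fails at once if the brush is moved by more than 30 mm (distance of brush from where it was at the start of the episode above 0.03 m).
It fails at once if the tin is moved by more than 30 mm (distance of tin from where it was at the start of the episode above 0.03 m).
It fails at once if the sample is moved by more than 30 mm (distance of sample from where it was at the start of the episode above 0.03 m).
It fails at once if the waiting stud is taken or knocked out of its place (moved by more than 30 mm) (distance of stud_waiting from where it was at the start of the episode above 0.03 m).
It also fails if it takes over 59 s, if anything falls off the work surface, if the arm or the gripper's body presses on something with over 40 N, if the wrist force passes 120 N, or if a joint passes its speed limit or range.

ROBOT

A 6-joint arm with a two-finger parallel gripper is mounted at the origin on the work surface. World frame = base frame: x ahead of the robot, y to its left, z up, the work surface at z = 0. Lengths are in m, angles in rad, forces in N, time in s.
With the tool pointing down it reaches from about 0.375 to 0.9 m from the base axis. Payload 3.1 kg.
Tool frame: the origin (TCP) lies midway between the tips of the shut fingers; the grasp point (between the pads) lies robot.grip_depth behind it (robot.grip_depth is the distance from the TCP to the grasp point, in m); z points along the fingers, y is the line along which they close (so a half turn about z gives the same grasp; the last joint's range is limited). The gripper opens to 87 mm and grips with 3 to 60 N. Pads are 19 mm wide; open, the fingers measure 117 mm over their backs; the gripper's body (75 mm by 190 mm) begins 51 mm behind the grasp point.
Start: joints at [1.014, 0.527, 1.433, -0, 1.181, -0.178], TCP at [0.231, 0.581, 0.223] pointing down, gripper open.
Joint ranges: [-3.08, 3.08], [-0.75, 2.2], [0.22, 2.44], [-1.43, 4.57], [0, 2.65], [-2.85, 2.85]. Speed limits (rad/s): [2.79, 2.79, 3.14, 3.14, 3.14, 3.14].

INTERFACE

Orientations are given as a unit quaternion [x, y, z, w].
In Python, from rig import robot, vision, status gives the robot as it stands (robot), with the cameras (vision) and the readings (status).
- The arm moves only by the tool tcp_steps, called after ">>>" by a JSON object that holds its "api" and its "payload", one argument or row to a line. Schema: {"type":"object","properties":{"rows":{"type":"array","items":{"type":"number"},"minItems":4,"maxItems":80},"aperture":{"type":"number"},"grip_n":{"type":"number"},"only":{"type":"string"},"quiet":{"type":"boolean"},"lines":{"type":"string"}},"required":["rows"],"additionalProperties":false}. rows is one flat list of numbers that holds 1 to 20 rows one after another, with no inner brackets; each row has 4 numbers: dx, dy, dz in m, then a turn about the tool's z in rad; each row shifts and turns the commanded pose from where the row before left it, along the tool's axes as they then stand; what a row does not reach is not made up. A row lasts 1/12 s, in which the tool goes at most 0.0417 m and 0.125 rad, less where a joint would pass 70% of its speed; a pose out of reach is approached as far as the arm can. aperture is the finger opening in m, set as the call begins (left out keeps the last). The fingers move at their own pace and stop on an object; grip_n is the grip in N (left out, the last holds). Time passes only in rows, so rows that do not move let the fingers close. The tool returns the time, the measured TCP pose, the force, the opening and the grip force at its end. only (a regular expression) keeps the lines of the reply that match it, lines (a string "A,B") keeps lines A to B, and quiet returns only ok. Input that does not fit is refused with a message, and nothing moves.
- status.get_obs(): the state, without advancing time (a new reading comes with each control period).
- vision.camera(name): name is "scene" or "top" or "wrist"; returns a dict with "img" (480x640x3 uint8, red, green, blue), "fx", "fy", "cx", "cy" (pixels), "xyz" and "attitude" of the camera in the world. Camera axes: x right, y down, z forward; pixel columns grow to the right and rows downward; lengths in m; the calibration is good to about 2 mm. The wrist camera is an equidistant fisheye: a pixel r from the principal point sees the ray r / f radians off the axis. A picture is of the moment at which its call begins. There is no depth.
- robot.hand_in(): hands the job in; it is judged then, once.
The state is a dict: "time": time; "q": joint angles; "joint_velocities": joint speeds; "joint_torque": joint torques, N m; "position": TCP position; "tool_rot": TCP orientation; "ft_force": force on the tool from outside, world axes, zero at the start; "moment": the same for the moment, N m; "grip_width": finger opening in m; "grip_force": force on a finger pad.
Only numpy, scipy, OpenCV 4.12 (cv2) and the standard library are available. Lean on these libraries where they do the work, as an engineer would, in place of code of your own. Each camera call takes 0.05 s, during which the arm holds its last target. There are 200 camera calls.

## Working session

There is one attempt and no reset: what is moved stays moved. The work goes in short steps, Python scripts to look and compute and a tool call to move; the robot and the scene stay as the last step left them, time stands still between calls to the robot, and variables do not carry over. Pictures are saved under pics/ and viewed, at most 13 in all, crops included, and the job is handed in when it is done.

```bash
ls; mkdir -p pics; python3 - <<'E'
from rig import robot, vision, status
import cv2,json
o=status.get_obs();print({k:o[k] for k in("time","q","position","tool_rot","grip_width")},robot.grip_depth)
for n in("top","scene"):
    c=vision.camera(n);cv2.imwrite(f"pics/{n}0.png",c["img"][:,:,::-1]);print(n,{k:c[k] for k in c if k!="img"})
E
```

```text
pics
rig.py
{'time': 0.0, 'q': array([ 1.01351477e+00,  5.28458849e-01,  1.43387176e+00, -1.36257221e-06,
        1.18138534e+00, -1.78485496e-01]), 'position': array([0.23070752, 0.58009296, 0.22158584]), 'tool_rot': array([ 1.88267362e-01,  9.82117240e-01, -9.90842410e-04, -3.81225488e-04]), 'grip_width': 0.08721170372423312} 0.0187
top {'fx': 585.2040873007695, 'fy': 585.2040873007695, 'cx': 322.4070457468973, 'cy': 249.17031200956703, 'xyz': array([0.45211307, 0.012522  , 1.52285011]), 'attitude': array([ 0.70682874, -0.70657247,  0.02513829, -0.02272749])}
scene {'fx': 460.4736216384276, 'fy': 460.4736216384276, 'cx': 316.21521226870027, 'cy': 249.39921129816852, 'xyz': array([1.2266086 , 0.09314849, 1.16266023]), 'attitude': array([ 0.62659537,  0.72313389, -0.21710825, -0.1931829 ])}
```

View pics/top0.png

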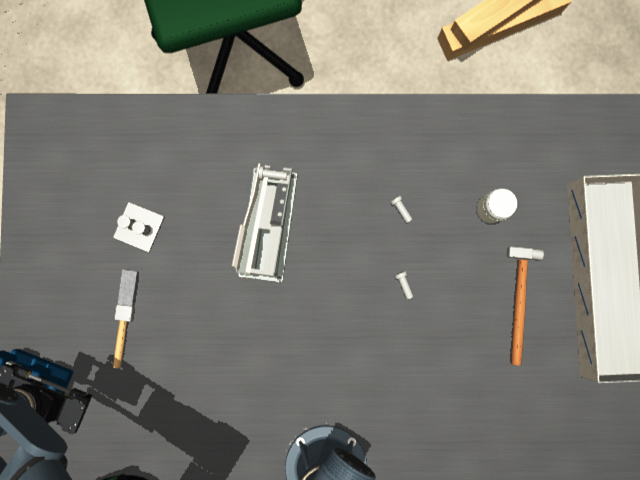

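View pics/scene0.png

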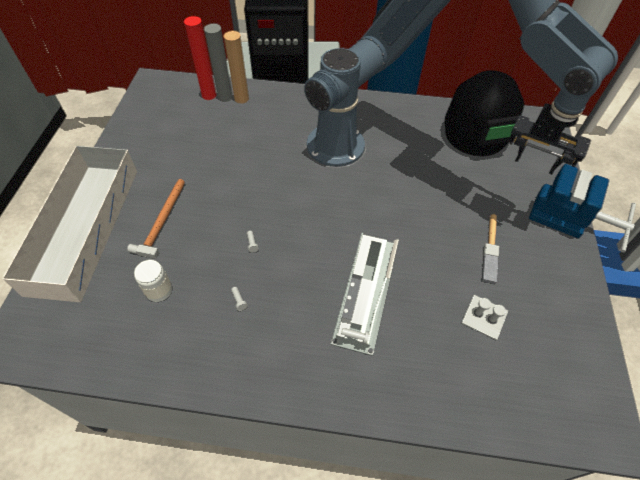

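The top view shows loose studs at about (402,209) and (404,285), heads up-left. The magazine's mouth is near (262,255), its stop near (275,178), and the head wall is on the left (+y). The hammer, tin, brush and sample are well clear. Next I enlarge the studs and the magazine.

```bash
cat > h.py <<'E'
import numpy as np,cv2
from scipy.spatial.transform import Rotation as R
from rig import robot, vision, status
def ray(c,u,v): # top/scene pinhole
    d=np.array([(u-c["cx"])/c["fx"],(v-c["cy"])/c["fy"],1.]);return R.from_quat(c["attitude"]).apply(d)
def atz(c,u,v,z):
    d=ray(c,u,v);p=np.array(c["xyz"]);return p+d*(z-p[2])/d[2]
def proj(c,P):
    p=R.from_quat(c["attitude"]).inv().apply(np.atleast_2d(P)-c["xyz"])
    return np.c_[c["cx"]+c["fx"]*p[:,0]/p[:,2],c["cy"]+c["fy"]*p[:,1]/p[:,2]]
def stud(c,x0,y0,x1,y1,z=.0127,th=150):
    g=cv2.cvtColor(c["img"],cv2.COLOR_RGB2GRAY)[y0:y1,x0:x1]
    ys,xs=np.nonzero(g>th);pts=np.array([atz(c,x+x0,y+y0,z)[:2] for x,y in zip(xs,ys)])
    w=g[ys,xs]*0+1.;m=pts.mean(0);_,_,V=np.linalg.svd(pts-m);a=V[0]
    t=(pts-m)@a;s=(pts-m)@V[1]
    if np.ptp(s[t>np.percentile(t,75)])<np.ptp(s[t<np.percentile(t,25)]): a=-a;t=-t
    mid=(t.max()+t.min())/2
    return m+a*(mid-.005),np.degrees(np.arctan2(a[1],a[0])),np.ptp(t),np.ptp(s),len(t)
E
python3 - <<'E'
from h import *
c=vision.camera("top")
for b in((380,185,425,230),(380,260,425,310)): print(stud(c,*b))
i=c["img"][:,:,::-1]
a=cv2.resize(i[155:290,225:305],None,fx=4.4,fy=4.4,interpolation=cv2.INTER_CUBIC)
s=cv2.resize(i[185:310,380:425],None,fx=4.4,fy=4.4,interpolation=cv2.INTER_CUBIC)
o=np.zeros((594,560,3),np.uint8);o[:a.shape[0],:a.shape[1]]=a;o[:s.shape[0],355:355+s.shape[1]]=s[:594]
cv2.imwrite("pics/z1.png",o)
E
```

```text
(array([ 0.65450877, -0.20248569]), np.float64(31.31581769283932), np.float64(0.0709379366305238), np.float64(0.027479073544889626), 192)
(array([ 0.45611139, -0.20711692]), np.float64(21.351418213654892), np.float64(0.06904911818519707), np.float64(0.026921087346609862), 194)
```

View pics/z1.png

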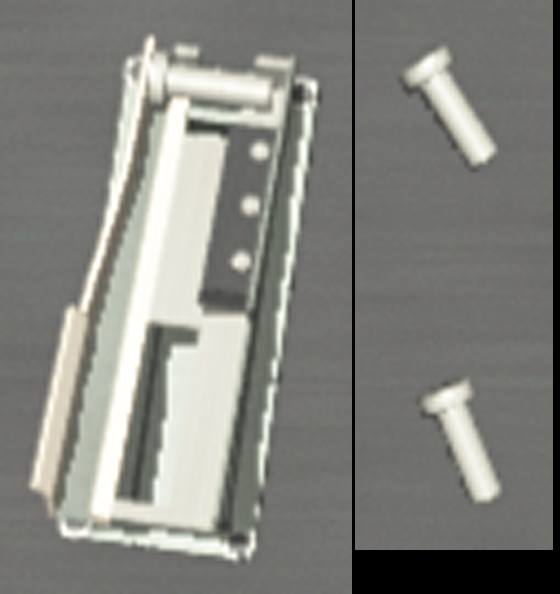

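The enlarged view gives both stud headings, about 31° and 21°, with the right sizes. It also shows the magazine's slot, hold-down strip, and the waiting stud at crop (148..272, 78..92). I now fit the magazine pose and overlay it as a check.

```bash
cat >> h.py <<'E'
def trackT(X,Y,yaw): # track->world
    return R.from_euler("zy",[yaw,20],degrees=True),np.array([X,Y,.129-.0095*np.cos(np.radians(20))])
def go(tx,ty,tz): # offset to target in tool axes
    o=status.get_obs();r=R.from_quat(o["tool_rot"]);a=np.degrees(np.arctan2(*r.as_matrix()[[1,0],1]))
    print("tool move",r.inv().apply(np.array([tx,ty,tz])-o["position"]).round(4),"yang %.2f"%a,"t",o["time"])
E
python3 - <<'E'
from h import *
from scipy.optimize import least_squares
c=vision.camera("top")
L=[((-56,15,0),(117,500)),((52,15,0),(150,326)),((52,-15,0),(198,327)),((52,-14,27),(200,305)),((168,-14,27),(228,128)),((200,37,9.5),(148,77)),((200,-33,9.5),(272,93))]
P=np.array([l[0] for l in L])/1e3;U=np.array([l[1] for l in L])/4.4+(225,155)
def W(p,P):
    r,t=trackT(*p[:2],p[2]*100);return r.apply(P)+t
f=least_squares(lambda p:(proj(c,W(p,P))-U).ravel(),[.5,.15,-.1],loss="soft_l1")
print(f.x[:2],f.x[2]*100,f.fun.reshape(-1,2).round(1))
s=vision.camera("scene");out=[]
segs=[[(-56,15,0),(52,15,0),(52,-15,0),(-56,-15,0),(-56,15,0)],[(52,-41,25),(52,-14,25),(168,-14,25),(168,-41,25)],[(-66,-41,0),(-66,25,0),(215,25,0)],[(-66,45,28),(40,45,28),(130,37.5,28),(215,37.5,28)],[(200,37,9.5),(200,-33,9.5)],[(-66,-41,16),(52,-41,16)]]
for cam,(x0,y0,x1,y1),k in((c,(225,155,305,290),4.4),(s,(325,225,405,360),4.4)):
    im=cv2.resize(cam["img"][y0:y1,x0:x1,::-1],None,fx=k,fy=k,interpolation=cv2.INTER_CUBIC)
    for g in segs:
        q=(proj(cam,W(f.x,np.array(g)/1e3))-(x0,y0)+.5)*k
        cv2.polylines(im,[q.round().astype(int)],False,(0,0,255),1)
    out.append(im)
cv2.imwrite("pics/fit.png",np.hstack(out))
E
```

```text
[0.54942511 0.15387472] -6.6303939552245215 [[ 0.   0.4]
 [-0.3 -0.9]
 [ 1.   0.2]
 [-0.7  0.2]
 [-0.  -1.3]
 [ 0.5  0.8]
 [-0.3 -0. ]]
```

View pics/fit.png

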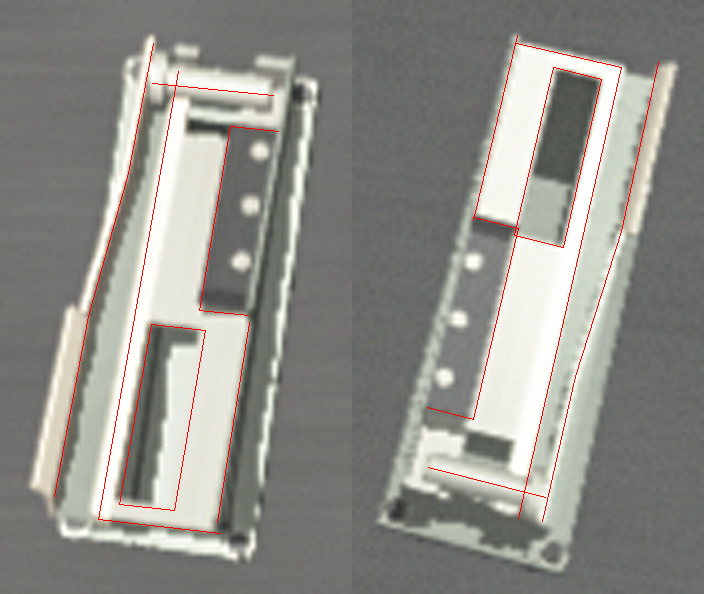

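The fit lies on the slot, strip, walls and waiting stud in both views. That puts the mouth at about (0.549, 0.154) with yaw -6.6°. Now I turn towards the upper stud (0.6545, -0.2025).

>>> {"api": "tcp_steps", "payload": {
  "rows": [0, 0, -0.004, 0.1231, 0, 0, -0.004, 0.1231, 0, 0, -0.004, 0.1231, 0, 0, -0.004, 0.1231, 0, 0, -0.004, 0.1231, 0, 0, -0.004, 0.1231, 0, 0, -0.004, 0.1231, 0, 0, -0.004, 0.1231, 0, 0, -0.004, 0.1231, 0, 0, -0.004, 0.1231, 0, 0, -0.004, 0.1231, 0, 0, -0.004, 0.1231, 0, 0, -0.004, 0.1231, 0, 0, -0.004, 0.1231, 0, 0, -0.004, 0.1231, 0, 0, -0.004, 0.1231, 0, 0, -0.004, 0.1231, 0, 0, -0.004, 0.1231, 0, 0, 0, 0],
  "aperture": 0.087
}}

```text
time: 1.83
position: [0.2313, 0.581, 0.2953]
tool_rot: [0.963, 0.269, 0.001, -0.0]
ft_force: [-0.2, -0.1, 0.5]
grip_width: 0.0869
grip_force: 0.0
```

```bash
python3 -c "
from h import *
go(.6545,-.2025,.15)"
```

```text
tool move [-0.0444  0.8895  0.1447] yang -58.78 t 1.8333
```

>>> {"api": "tcp_steps", "payload": {
  "rows": [-0.002, 0.038, 0.004, 0, -0.002, 0.038, 0.004, 0, -0.002, 0.038, 0.004, 0, -0.002, 0.038, 0.004, 0, -0.002, 0.038, 0.004, 0, -0.002, 0.038, 0.004, 0, -0.002, 0.038, 0.004, 0, -0.002, 0.038, 0.004, 0, -0.002, 0.038, 0.004, 0, -0.002, 0.038, 0.004, 0, -0.002, 0.038, 0.004, 0, -0.002, 0.038, 0.004, 0, -0.002, 0.038, 0.004, 0, -0.002, 0.038, 0.004, 0, -0.002, 0.038, 0.004, 0, -0.002, 0.038, 0.004, 0, -0.002, 0.038, 0.004, 0, -0.002, 0.038, 0.004, 0, -0.002, 0.038, 0.004, 0, -0.002, 0.038, 0.004, 0]
}}

```text
time: 3.5
position: [0.5926, -0.0911, 0.214]
tool_rot: [0.962, 0.272, -0.0, -0.0]
ft_force: [0.5, -0.1, -0.7]
grip_width: 0.0871
grip_force: 0.0
```

>>> {"api": "tcp_steps", "payload": {
  "rows": [-0.001, 0.03, 0.01, 0, -0.001, 0.03, 0.01, 0, -0.001, 0.03, 0.01, 0, -0.001, 0.02, 0.01, 0, -0.001, 0.02, 0.01, 0, 0, 0, 0, 0, 0, 0, 0, 0]
}}

```text
time: 4.08
position: [0.6549, -0.2034, 0.1631]
tool_rot: [0.963, 0.27, -0.001, -0.001]
ft_force: [-0.4, -0.0, 0.5]
grip_width: 0.0869
grip_force: 0.0
```

```bash
python3 - <<'E'
from h import *
go(.6545,-.2025,.05)
w=vision.camera("wrist");cv2.imwrite("pics/w1.png",w["img"][:,:,::-1]);print({k:w[k] for k in w if k!="img"})
E
```

```text
tool move [ 0.0002 -0.0007  0.1131] yang -58.62 t 4.0833
{'fx': 371.64829954431775, 'fy': 371.64829954431775, 'cx': 326.3420716957029, 'cy': 241.90882834629937, 'xyz': array([ 0.72676216, -0.1595149 ,  0.32439096]), 'attitude': array([ 0.86165132, -0.48339939, -0.07678419,  0.13411269])}
```

View pics/w1.png

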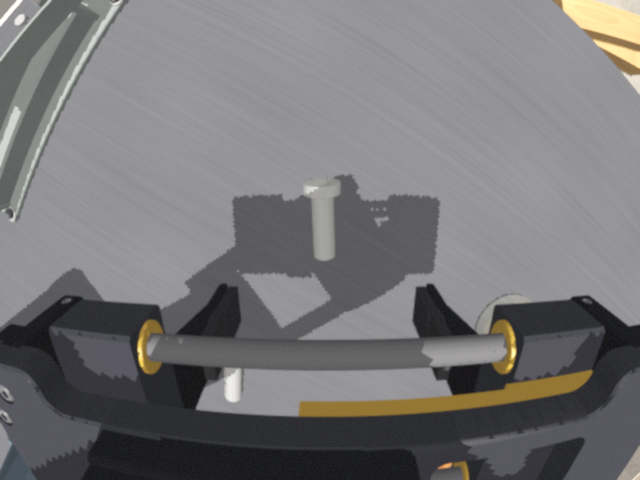

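The wrist view shows the stud between the fingers: head at about (321,187), plain end at about (324,257), upright in the picture as wanted. I check its position by ray.

```bash
cat >> h.py <<'E'
def wz(w,u,v,z):
    d=np.array([u-w["cx"],v-w["cy"]]);r=np.hypot(*d);a=r/w["fx"]
    k=R.from_quat(w["attitude"]).apply(np.r_[d/r*np.sin(a),np.cos(a)]);p=np.array(w["xyz"]);return p+k*(z-p[2])/k[2]
E
python3 - <<'E'
from h import *
w=vision.camera("wrist")
e=wz(w,324,252,.019);h=wz(w,322,195,.026) # plain end top (x=-30), shank/head junction top at shank (x=+30)
print(e,h,(e+h)/2,np.linalg.norm(h-e),np.degrees(np.arctan2(*(h-e)[[1,0]])))
m=(e+h)/2;go(m[0],m[1],.004)
E
```

```text
[ 0.63361789 -0.21210451  0.019     ] [ 0.6769787  -0.18387132  0.026     ] [ 0.6552983  -0.19798791  0.0225    ] 0.052213724752395864 33.06905156935143
tool move [ 0.0024 -0.003   0.1605] yang -58.56 t 4.1833
```

>>> {"api": "tcp_steps", "payload": {
  "rows": [0.001, -0.002, 0.03, 0, 0, 0, 0.03, 0, 0, 0, 0.03, 0, 0, 0, 0.03, 0, 0, 0, 0.02, 0, 0, 0, 0.012, 0, 0, 0, 0.009, 0, 0, 0, 0, 0, 0, 0, 0, 0]
}}

```text
time: 4.93
position: [0.656, -0.2004, 0.0045]
tool_rot: [0.963, 0.271, 0.001, 0.0]
ft_force: [0.6, -1.0, -1.1]
grip_width: 0.0871
grip_force: 0.0
```

>>> {"api": "tcp_steps", "payload": {
  "rows": [0, 0, 0, 0, 0, 0, 0, 0, 0, 0, 0, 0, 0, 0, 0, 0, 0, 0, 0, 0, 0, 0, 0, 0, 0, 0, 0, 0, 0, 0, 0, 0, 0, 0, 0, 0],
  "aperture": 0.0,
  "grip_n": 30
}}

```text
time: 5.68
position: [0.6553, -0.2006, 0.0035]
tool_rot: [0.963, 0.27, -0.0, -0.0]
ft_force: [0.3, -0.1, -0.2]
grip_width: 0.035
grip_force: 0.0
```

>>> {"api": "tcp_steps", "payload": {
  "rows": [0, 0, 0, 0, 0, 0, 0, 0, 0, 0, 0, 0, 0, 0, 0, 0, 0, 0, 0, 0, 0, 0, 0, 0]
}}

```text
time: 6.18
position: [0.6553, -0.2006, 0.0034]
tool_rot: [0.963, 0.27, -0.0, -0.0]
ft_force: [0.4, 0.7, -0.2]
grip_width: 0.0181
grip_force: 29.9
```

>>> {"api": "tcp_steps", "payload": {
  "rows": [0, 0, -0.02, 0, 0, 0, -0.03, 0, 0, 0, -0.03, 0, 0, 0, -0.03, 0, 0, 0, -0.03, 0, 0, 0, -0.03, 0, 0, 0, -0.02, 0, 0, 0, 0, -0.12, 0, 0, 0, -0.12, 0, 0, 0, -0.12, 0, 0, 0, -0.12, 0, 0, 0, -0.12, 0, 0, 0, -0.12, 0, 0, 0, -0.12, 0, 0, 0, -0.067, 0, 0, 0, 0, 0, 0, 0, 0]
}}

```text
time: 7.6
position: [0.655, -0.2005, 0.1931]
tool_rot: [0.748, 0.664, -0.0, -0.0]
ft_force: [-0.1, -0.1, -2.0]
grip_width: 0.0177
grip_force: 29.9
```

```bash
python3 - <<'E'
from h import *
w=vision.camera("wrist");cv2.imwrite("pics/w2.png",w["img"][:,:,::-1])
go(.5526,.1535,.129)
E
```

```text
tool move [ 0.3394 -0.1436  0.0644] yang -6.79 t 7.65
```

View pics/w2.png

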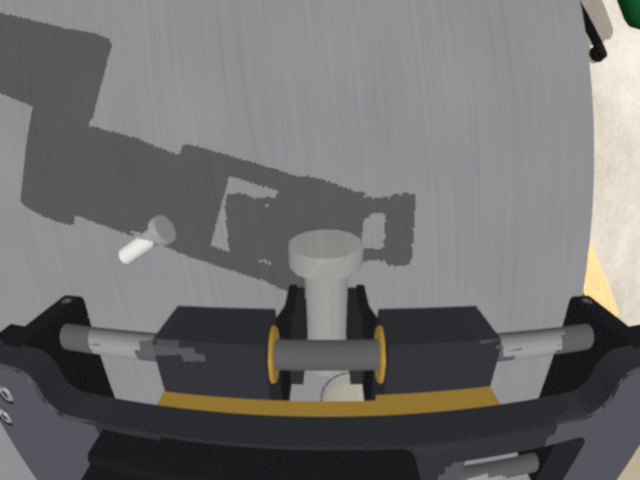

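The stud is held square between the fingers, with the head at about (325,255) toward tool +x. I estimate its offset along tool x from the head outline, rows 230-280.

```bash
python3 - <<'E'
from h import *
w=vision.camera("wrist");o=status.get_obs();rt=R.from_quat(o["tool_rot"]);Rc=R.from_quat(w["attitude"]).inv()
def pw(P):
    p=Rc.apply(P-w["xyz"]);th=np.arctan2(np.hypot(p[:,0],p[:,1]),p[:,2]);f=p[:,:2]/np.hypot(p[:,0],p[:,1])[:,None]
    return np.array([w["cx"],w["cy"]])+w["fx"]*th[:,None]*f
t=np.linspace(0,6.283,80)
for tilt in(0,6,12):
  for x0 in(-.004,0,.004):
    out=[]
    for x in(.030,.040):
        P=np.c_[x+0*t,.016*np.cos(t),.016*np.sin(t)]
        P=R.from_euler("y",tilt,degrees=True).apply(P)+[x0,0,-.0092]  # tool z is down
        u=pw(rt.apply(P)+o["position"]);out+=[u.min(0).round(),u.max(0).round()]
    print(tilt,x0,out)
E
```

```text
0 -0.004 [array([291., 251.]), array([364., 278.]), array([290., 231.]), array([365., 254.])]
0 0 [array([291., 243.]), array([364., 268.]), array([290., 223.]), array([365., 244.])]
0 0.004 [array([290., 235.]), array([365., 259.]), array([290., 215.]), array([365., 234.])]
6 -0.004 [array([290., 251.]), array([365., 285.]), array([289., 231.]), array([366., 262.])]
6 0 [array([290., 243.]), array([365., 276.]), array([289., 222.]), array([366., 253.])]
6 0.004 [array([290., 234.]), array([365., 266.]), array([289., 214.]), array([366., 242.])]
12 -0.004 [array([290., 251.]), array([365., 293.]), array([289., 231.]), array([367., 272.])]
12 0 [array([289., 242.]), array([366., 284.]), array([288., 223.]), array([367., 262.])]
12 0.004 [array([289., 234.]), array([366., 274.]), array([288., 214.]), array([367., 252.])]
```

>>> {"api": "tcp_steps", "payload": {
  "rows": [0.034, -0.0144, 0, 0, 0.034, -0.0144, 0, 0, 0.034, -0.0144, 0, 0, 0.034, -0.0144, 0, 0, 0.034, -0.0144, 0, 0, 0.034, -0.0144, 0, 0, 0.034, -0.0144, 0, 0, 0.034, -0.0144, 0, 0, 0.034, -0.0144, 0, 0, 0.034, -0.0144, 0, 0, 0, 0, 0, 0, 0, 0, 0, 0, 0, 0, 0, 0]
}}

```text
time: 8.78
position: [0.5523, 0.1539, 0.1938]
tool_rot: [0.747, 0.665, 0.0, 0.0]
ft_force: [0.7, -0.5, -1.9]
grip_width: 0.0178
grip_force: 29.9
```

```bash
python3 -c "
from h import *
go(.5528,.1555,.124)"
```

```text
tool move [0.0017 0.0003 0.0698] yang -6.66 t 8.7833
```

>>> {"api": "tcp_steps", "payload": {
  "rows": [0.0017, 0, 0.015, 0, 0, 0, 0.015, 0, 0, 0, 0.015, 0, 0, 0, 0.012, 0, 0, 0, 0.008, 0, 0, 0, 0.005, 0, 0, 0, 0, 0, 0, 0, 0, 0, 0, 0, 0, 0]
}}

```text
time: 9.53
position: [0.5528, 0.1553, 0.1242]
tool_rot: [0.747, 0.664, 0.0, 0.0]
ft_force: [-0.1, 0.6, -1.6]
grip_width: 0.0177
grip_force: 29.9
```

```bash
python3 - <<'E'
from h import *
w=vision.camera("wrist")["img"];s=vision.camera("scene")["img"][200:380,290:450]
cv2.imwrite("pics/p1.png",np.hstack([cv2.resize(w,(480,360)),cv2.resize(s,(320,360))])[:,:,::-1])
E
```

```text
(no output)
```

View pics/p1.png

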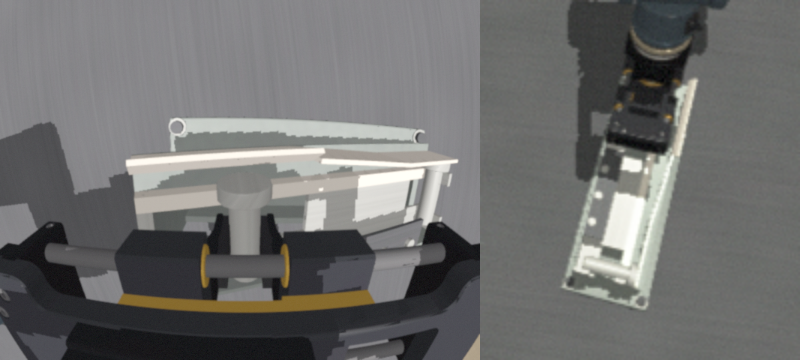

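The head (245,180) sits over the lane inside the head wall, square and free of contact. The waiting stud is untouched at the stop. I release with a small opening, then lift.

>>> {"api": "tcp_steps", "payload": {
  "rows": [0, 0, 0, 0, 0, 0, 0, 0, 0, 0, 0, 0, 0, 0, 0, 0],
  "aperture": 0.036
}}

```text
time: 9.97
position: [0.5526, 0.1556, 0.124]
tool_rot: [0.747, 0.665, 0.001, 0.0]
ft_force: [0.5, -0.3, -0.6]
grip_width: 0.0336
grip_force: 0.2
```

>>> {"api": "tcp_steps", "payload": {
  "rows": [0, 0, -0.008, 0, 0, 0, -0.012, 0, 0, 0, -0.02, 0, 0, 0, -0.02, 0, 0, 0, -0.02, 0, 0, 0, 0, 0, 0, 0, 0, 0, 0, 0, 0, 0, 0, 0, 0, 0, 0, 0, 0, 0, 0, 0, 0, 0]
}}

```text
time: 10.88
position: [0.5516, 0.1554, 0.2025]
tool_rot: [0.747, 0.665, -0.001, -0.001]
ft_force: [0.2, 0.1, -0.1]
grip_width: 0.0363
grip_force: 0.0
```

```bash
python3 - <<'E'
from h import *
w=vision.camera("wrist")["img"];s=vision.camera("scene")["img"][220:370,320:420]
cv2.imwrite("pics/p2.png",np.hstack([cv2.resize(w,(440,330)),cv2.resize(s,(360,540))[:330] if 0 else cv2.resize(s,(220,330))])[:,:,::-1])
go(.4561,-.2071,.1)
E
```

```text
tool move [-0.3712 -0.0527  0.103 ] yang -6.70 t 10.9833
```

View pics/p2.png

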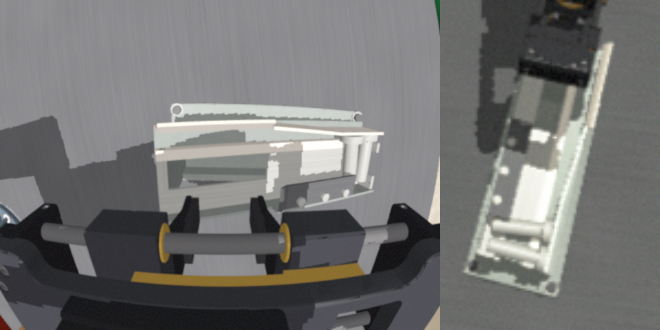

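The first stud has rolled down and lies behind the waiting one, both heads in the lane (wrist view 350-365,150; scene view 520,235). On to stud two.

>>> {"api": "tcp_steps", "payload": {
  "rows": [-0.037, -0.0053, 0, 0, -0.037, -0.0053, 0, 0, -0.037, -0.0053, 0, 0, -0.037, -0.0053, 0, 0, -0.037, -0.0053, 0, 0, -0.037, -0.0053, 0, 0, -0.037, -0.0053, 0, 0, -0.037, -0.0053, 0, 0, -0.037, -0.0053, 0, 0, -0.037, -0.0053, 0, 0],
  "aperture": 0.087
}}

```text
time: 11.82
position: [0.4557, -0.2075, 0.2035]
tool_rot: [0.747, 0.665, 0.0, -0.0]
ft_force: [0.5, -0.1, 0.3]
grip_width: 0.0858
grip_force: 0.0
```

>>> {"api": "tcp_steps", "payload": {
  "rows": [0, 0, 0.01, 0.1201, 0, 0, 0.01, 0.1201, 0, 0, 0.01, 0.1201, 0, 0, 0.01, 0.1201, 0, 0, 0.01, 0.1201, 0, 0, 0, 0.1201, 0, 0, 0, 0.1201, 0, 0, 0, 0.1201, 0, 0, 0, 0.1201, 0, 0, 0, 0, 0, 0, 0, 0]
}}

```text
time: 12.73
position: [0.4564, -0.2058, 0.1534]
tool_rot: [0.982, 0.187, -0.0, -0.0]
ft_force: [0.4, -0.9, -0.4]
grip_width: 0.0871
grip_force: 0.0
```

```bash
python3 - <<'E'
from h import *
c=vision.camera("top");w=vision.camera("wrist")
cv2.imwrite("pics/w3.png",w["img"][:,:,::-1])
go(.4561,-.2071,.0035)
E
```

```text
tool move [-0.0007  0.0011  0.15  ] yang -68.48 t 12.8333
```

View pics/w3.png

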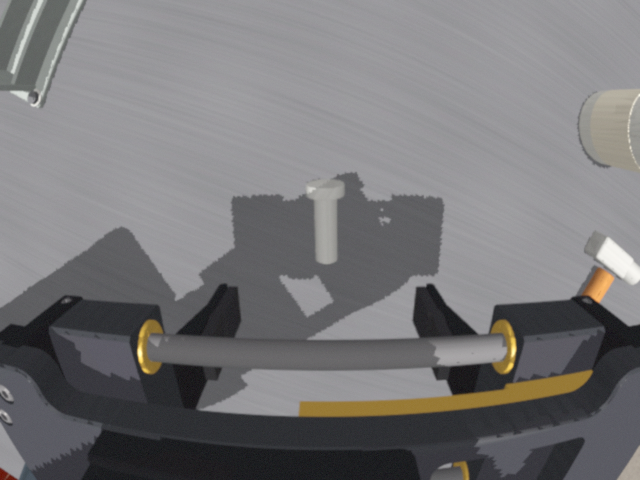

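The stud stands centred between the fingers (325,225). The hammer and tin are well to the right and clear.

>>> {"api": "tcp_steps", "payload": {
  "rows": [-0.001, 0, 0.03, 0, 0, 0, 0.03, 0, 0, 0, 0.03, 0, 0, 0, 0.03, 0, 0, 0, 0.015, 0, 0, 0, 0.0098, 0, 0, 0, 0.005, 0, 0, 0, 0, 0, 0, 0, 0, 0]
}}

```text
time: 13.58
position: [0.456, -0.2065, 0.0043]
tool_rot: [0.983, 0.186, 0.0, 0.0]
ft_force: [0.1, 0.6, -0.0]
grip_width: 0.0869
grip_force: 0.0
```

>>> {"api": "tcp_steps", "payload": {
  "rows": [0, 0, 0, 0, 0, 0, 0, 0, 0, 0, 0, 0, 0, 0, 0, 0, 0, 0, 0, 0, 0, 0, 0, 0, 0, 0, 0, 0, 0, 0, 0, 0, 0, 0, 0, 0, 0, 0, 0, 0, 0, 0, 0, 0, 0, 0, 0, 0, 0, 0, 0, 0, 0, 0, 0, 0, 0, 0, 0, 0],
  "aperture": 0.0,
  "grip_n": 30
}}

```text
time: 14.83
position: [0.4554, -0.2061, 0.0037]
tool_rot: [0.983, 0.185, -0.0, -0.0]
ft_force: [0.6, -0.0, 0.0]
grip_width: 0.0183
grip_force: 29.9
```

>>> {"api": "tcp_steps", "payload": {
  "rows": [0, 0, -0.02, 0, 0, 0, -0.03, 0, 0, 0, -0.03, 0, 0, 0, -0.03, 0, 0, 0, -0.03, 0, 0, 0, -0.03, 0, 0, 0, -0.02, 0, 0, 0, 0, -0.12, 0, 0, 0, -0.12, 0, 0, 0, -0.12, 0, 0, 0, -0.12, 0, 0, 0, -0.12, 0, 0, 0, -0.12, 0, 0, 0, -0.12, 0, 0, 0, -0.12, 0, 0, 0, -0.12, 0, 0, 0, 0, 0, 0, 0, 0]
}}

```text
time: 16.33
position: [0.4551, -0.2059, 0.1935]
tool_rot: [0.748, 0.663, -0.0, -0.0]
ft_force: [0.1, 0.0, -1.3]
grip_width: 0.0185
grip_force: 29.9
```

```bash
python3 - <<'E'
from h import *
w=vision.camera("wrist");g=cv2.cvtColor(w["img"],cv2.COLOR_RGB2GRAY)
cv2.imwrite("pics/w4.png",cv2.resize(w["img"][200:340,240:410,::-1],None,fx=3,fy=3,interpolation=cv2.INTER_CUBIC))
go(.5528,.1555,.1935)
E
```

```text
tool move [3.705e-01 5.340e-02 1.000e-04] yang -6.91 t 16.3833
```

View pics/w4.png

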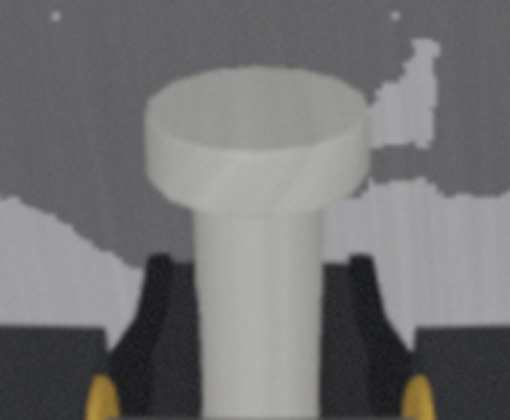

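The head's outer face spans rows 222-250, which matches a centred grasp, so the TCP goes to the mouth itself, about 1 mm to -y.

>>> {"api": "tcp_steps", "payload": {
  "rows": [0.0367, 0.0053, 0, 0, 0.0367, 0.0053, 0, 0, 0.0367, 0.0053, 0, 0, 0.0367, 0.0053, 0, 0, 0.0367, 0.0053, 0, 0, 0.0367, 0.0053, 0, 0, 0.0367, 0.0053, 0, 0, 0.0367, 0.0053, 0, 0, 0.0367, 0.0053, 0, 0, 0.0367, 0.0053, 0, 0, 0, 0, 0, 0, 0, 0, 0, 0, 0, 0, 0, 0]
}}

```text
time: 17.47
position: [0.5505, 0.1519, 0.1933]
tool_rot: [0.748, 0.664, -0.001, -0.0]
ft_force: [0.4, 0.8, -1.9]
grip_width: 0.018
grip_force: 29.9
```

```bash
python3 -c "
from h import *
go(.5526,.1526,.124)"
```

```text
tool move [0.001  0.0021 0.0693] yang -6.76 t 17.4667
```

>>> {"api": "tcp_steps", "payload": {
  "rows": [0.001, 0.001, 0.015, 0, 0, 0.001, 0.015, 0, 0, 0, 0.015, 0, 0, 0, 0.012, 0, 0, 0, 0.008, 0, 0, 0, 0.0045, 0, 0, 0, 0, 0, 0, 0, 0, 0, 0, 0, 0, 0]
}}

```text
time: 18.22
position: [0.5538, 0.1524, 0.1247]
tool_rot: [0.748, 0.664, 0.001, 0.0]
ft_force: [-0.3, 0.8, -1.2]
grip_width: 0.0182
grip_force: 29.9
```

```bash
python3 -c "
from h import *
go(.5526,.1526,.124)"
```

```text
tool move [ 0.0001 -0.0013  0.0007] yang -6.82 t 18.2167
```

>>> {"api": "tcp_steps", "payload": {
  "rows": [0, 0, 0, 0, 0, 0, 0, 0, 0, 0, 0, 0, 0, 0, 0, 0],
  "aperture": 0.036
}}

```text
time: 18.55
position: [0.5544, 0.1532, 0.1248]
tool_rot: [0.748, 0.664, 0.001, 0.001]
ft_force: [2.1, 1.0, -0.3]
grip_width: 0.0337
grip_force: 0.8
```

>>> {"api": "tcp_steps", "payload": {
  "rows": [0, 0, -0.008, 0, 0, 0, -0.012, 0, 0, 0, -0.02, 0, 0, 0, -0.03, 0, 0, 0, -0.03, 0, -0.03, 0, -0.02, 0, -0.03, 0, 0, 0, -0.03, 0, 0, 0, -0.03, 0, 0, 0, -0.03, 0, 0, 0, -0.03, 0, 0, 0, -0.03, 0, 0, 0, 0, 0, 0, 0, 0, 0, 0, 0, 0, 0, 0, 0, 0, 0, 0, 0]
}}

```text
time: 19.88
position: [0.5284, -0.0547, 0.2444]
tool_rot: [0.747, 0.665, -0.0, -0.0]
ft_force: [0.6, 0.7, -0.5]
grip_width: 0.0365
grip_force: 0.0
```

```bash
python3 - <<'E'
from h import *
s=vision.camera("scene")["img"][220:370,320:420];t=vision.camera("top")["img"][155:290,220:310]
cv2.imwrite("pics/p3.png",np.hstack([cv2.resize(t,(360,540),interpolation=2),cv2.resize(s,(360,540),interpolation=2)])[:,:,::-1])
E
```

```text
(no output)
```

View pics/p3.png

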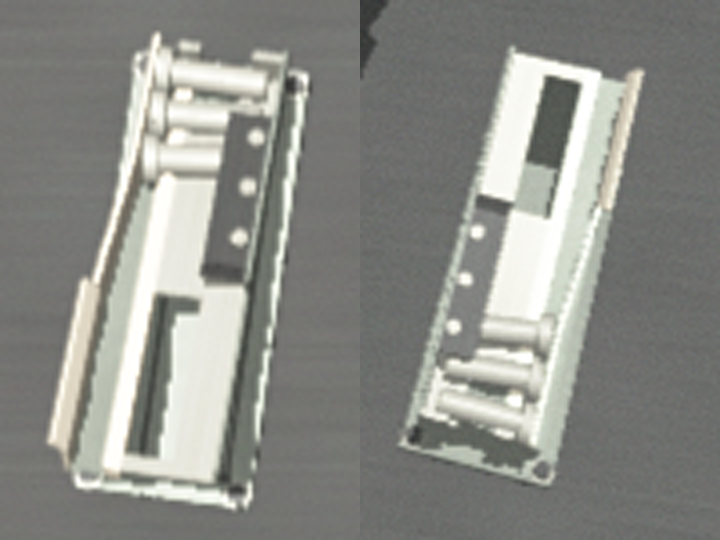

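Both views show all three studs queued head against head in the lane (left view heads at x≈155, rows 70, 110 and 158). The mouth is empty, the arm is clear, and I hand in.

```bash
python3 -c "
from rig import robot, vision, status
print(robot.hand_in())"
```

```text
the job is handed in; nothing more can be done
None
```

Both loose studs rolled down and lie queued behind the waiting stud, all heads in the lane; I handed the job in at about 20 s of the 59 s, and the hand-in returned no verdict.

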